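# Load a culture flask into a carrier and latch the keeper bar

### The job

Lay the loose culture flask flat in the empty bay of the flask carrier, its cap pointing the same way as that of the flask already there. Let go of it, then swing the keeper bar across both flasks, past its click, until it is fully shut in its catch. Do not disturb the flask already loaded, the slide box or the timer.

Things in the scene. Friction and masses are not known exactly. Their poses are not given: they have to be found in the camera images.
- carrier: Aluminium flask carrier, fixed to the worktop: base plate 8 mm thick, x -151 to +113, y -65 to +65 mm in its own frame. Origin at worktop height midway between its two bays, z up. The bays lie 88 mm apart along its x axis; flasks lie along its y axis, caps to -y. The bay on its -x side (nearer the robot) is empty. Keeper bar's pivot at its +x end, catch at its -x end.
- bay (a point): Empty bay: where flask_mid is when the flask is seated, 12.5 mm above the base plate, 20.5 mm above the worktop. Axes as the carrier's; a seated flask's axes are parallel to these, cap to -y. Grey lugs 10 mm high bound the bay, two beside the cap, two along each side, one behind, with about 3 mm play round the flask. The sides are free for fingers over the middle 50 mm.
- catch (a point): The spring plunger in the catch block at the carrier's -x end, 43 mm above the worktop; axes as the carrier's. The block is 24 x 28 mm, 56 mm high, and starts 2 mm behind this point towards -x. A stop post, 52 mm high, stands 10 mm to +x and 25 mm to -y of it.
- bay_far (a point): The same point of the loaded bay.
- flask_mid (a point): Loose culture flask (clear flat bottle with liquid and a screw cap), lying flat on the worktop: 48 mm wide (its x), 101 mm long (its y), 25 mm high, about 55 g. This point is the centre of its rectangular body, half-way up; the body reaches 39 mm either way along y, tapering at the cap end; the cap (24 mm across) is towards -y. Grasp across the 48 mm width.
- flask_cap (a point): Centre of the loose flask's cap, 53 mm from flask_mid along the flask's -y, half-way up.
- flask_far_mid (a point): Centre of the body of the flask already loaded in the far bay (same size). It is not to be moved.
- keeper (a joint): Angle of the steel keeper bar, rad: 0 fully shut against its stop, growing as it opens, at most 1.9. At angle q it points from the pivot along (-cos q, sin q) in the carrier's x, y. It stays where left (under 1 N at the knob). Near 0.11 its nose meets the spring plunger; about 5 N (at most 10) at the knob push it over the hump near 0.05. Past that the spring draws it to 0 and holds it; let go earlier, it springs back.
- pivot (a point): The keeper's vertical hinge axis, at mid-thickness of the bar, 43 mm above the worktop; axes as the carrier's. The bar is 18 mm wide, 10 mm thick (38 to 48 mm above the worktop, about 5 mm over seated flasks); its nose reaches 214 mm from the axis. The pivot pin's top is 55 mm above the worktop.
- knob (a point): Upright black round knob near the bar's free end, 18 mm in diameter, 188 mm from the hinge axis, reaching from 48 to 86 mm above the worktop, with a 24 mm wide foot up to 51 mm. This point is on its axis, 72 mm above the worktop. It turns with the bar and may be pinched from above or pushed.
- slide_box: Box of microscope slides, 36 x 86 x 30 mm, on the worktop; origin at the centre of its underside, long side along its y. To be left alone.
- timer: White bench timer, 74 x 62 x 19 mm, origin at the centre of its underside. To be left alone.
- flask: The body of the loose flask; origin at the centre of its underside, 11 mm from its body's centre towards the cap; axes as described for the loose flask.
- flask_far: The body of the loaded flask; origin at the centre of its underside, 11 mm from its body's centre towards the cap; axes as described for the loose flask.

How it is judged:
By the outcome, as a careful person would: the job done as asked, in the order asked, and still so for the second after the job is handed in, with the robot touching nothing.
It also fails if it takes over 56 s, if anything falls off the work surface, if the arm or the gripper's body presses on something with over 40 N, if the wrist force passes 120 N, or if a joint passes its speed limit or range.

### The arm

A 6-joint arm with a two-finger parallel gripper is mounted at the origin on a cart in front of the work surface, level with it; the furniture and walls round the work are solid. World frame = base frame: x ahead of the robot, y to its left, z up, the work surface at z = 0. Lengths are in mm, angles in rad, forces in N, time in s.
With the tool pointing down it reaches from about 275 to 825 mm from the base axis. Payload 4.9 kg.
Tool frame: the origin (TCP) lies at the very end of the fingers, on their centre line; the grasp point (between the pads) lies 19 mm behind it; z points along the fingers, y is the line along which they close (so a half turn about z gives the same grasp; the last joint's range is limited). The gripper opens to 85 mm and grips with 20 to 120 N. Pads are 22 mm wide; open, the fingers measure 114 mm over their backs; the gripper's body (76 mm by 85 mm) begins 54 mm behind the grasp point. The pads swing forward as they close: fully open they stand 13 mm farther back than shut.
Start: joints at [1.074, 0.326, -0.193, 1.052, 0, 1.437], TCP at [195.187, 514.218, 231.281] pointing down, gripper open.
Joint ranges: [-2.65, 2.65], [-0.97, 1.79], [-1.3, 1.35], [-1.93, 2.1], [-1.47, 1.37], [-3.14, 3.14]. Speed limits (rad/s): [2.57, 2.57, 3.14, 3.14, 3.14, 3.14].

### API

Orientations are given as [roll, pitch, yaw] about the fixed x, y, z axes, in that order (R = Rz(yaw) Ry(pitch) Rx(roll)).
In Python, from bench import bot, solve_ik, imaging gives the robot as it stands. Calls block until the motion is done:
- bot.move_ptp(position, orientation): joint-space move of the TCP to a pose.
- bot.movel(position, rot=None, max_speed=150, threshold=None): straight line of the TCP; rot=None keeps the orientation; max_speed is the mean speed in mm/s. With threshold (N) it stops when the force on the tool has changed by that much, and returns True; else False.
- bot.move_j(angles): joint-space move.
- bot.grip(opening, effort=None): opening from 0.0 (shut) to 1.0 (fully open); effort is the grip in N (None keeps the last); returns when the fingers have stopped.
- bot.dwell(seconds).
- solve_ik(position, orientation): joint angles nearest the present ones, or None.
- bot.get_state(): the state.
- imaging.capture(name): name is "scene" or "top" or "wrist"; returns the picture (384x512x3 uint8, blue, green, red); there is no depth.
- imaging.camera_model(name): a dict with "K" (3x3 intrinsics, pixels), "position" and "rotation" of the camera in the world. Camera axes: x right, y up, looking along -z (the intrinsics and any distortion apply to the point x, -y, -z); pixel columns grow to the right and rows downward; lengths in mm; the calibration is good to about 2 mm. A picture is of the moment at which its call begins: read the wrist's pose just before it. camera_model takes no time and is no camera call; for the wrist camera it gives the pose at the moment of the call.
A pose or a line that the arm cannot do raises bot.IKError and nothing moves.
- bot.sign_off(): hands the job in; it is judged then, once.
The state is a dict: "t": time; "qpos": joint angles; "joint_velocities": joint speeds; "effort": joint torques, N m; "tcp_pos": TCP position; "orientation": TCP orientation; "contact_force": force on the tool from outside, world axes, zero at the start; "wrist_torque": the same for the moment, N m; "opening": opening from 0.0 (shut) to 1.0 (fully open); "gripper_force": force on a finger pad.
Only numpy, scipy, OpenCV 4.12 (cv2) and the standard library are available. Lean on these libraries where they do the work, as an engineer would, in place of code of your own. Each camera call takes 0.05 s, during which the arm holds its last target. There are 200 camera calls.

## Working session

There is one attempt and no reset: what is moved stays moved. The work goes in short steps, each a Python script; the robot and the scene stay as the last script left them, time stands still between calls to the robot, and variables do not carry over. Pictures are saved under pics/ and viewed, at most 10 in all, crops included, and the job is handed in when it is done.

```bash
ls; mkdir -p pics; python3 - <<'E'
from bench import bot, imaging
import cv2
for n in("scene","top"):
    cv2.imwrite(f"pics/{n}0.png",imaging.capture(n)); m=imaging.camera_model(n); print(m)
s=bot.get_state();print(s["t"],s["orientation"],s["contact_force"])
E
```

```text
pics
{'K': array([[360.52503412,   0.        , 261.96694332],
       [  0.        , 360.52503412, 192.29739607],
       [  0.        ,   0.        ,   1.        ]]), 'position': array([185.13353725, 335.87518904, 790.22780198]), 'rotation': array([ 7.18723273e-01,  3.25686192e-04, -2.57795987e+00])}
{'K': array([[489.41375763,   0.        , 252.32859384],
       [  0.        , 489.41375763, 190.79833398],
       [  0.        ,   0.        ,   1.        ]]), 'position': array([ 375.04985994, -198.5125439 , 1446.64879928]), 'rotation': array([ 0.1220143 ,  0.00522889, -1.56278849])}
0.1 [-3.14008176e+00 -1.78743133e-04  2.77876370e+00] [ 0.15850854 -0.10234047  0.14681075]
```

View pics/top0.png

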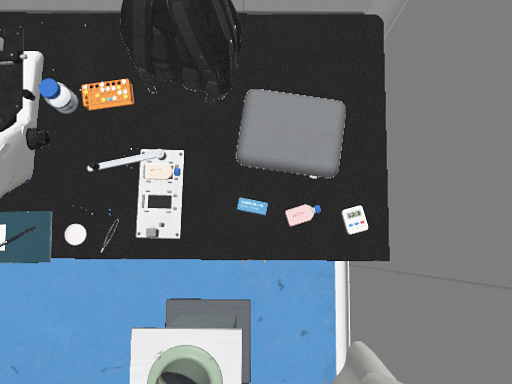

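View pics/scene0.png

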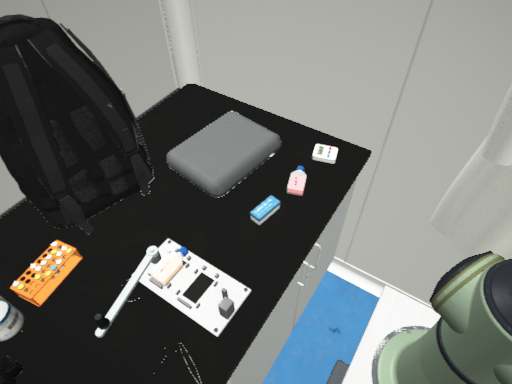

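The top view shows the carrier at about (160,195), axes near the world's, with its empty bay at (160,202). The open keeper runs from the pivot (162,155) to the knob (92,167). The loose flask is at (300,215) with its cap at (317,209), the slide box is at (253,206) and the timer at (355,220). Next I turn these into positions.

```bash
cat > h.py <<'E'
from bench import bot, imaging, solve_ik
import numpy as np, cv2
from scipy.spatial.transform import Rotation as R
def cam(n):
    m=imaging.camera_model(n); return m
def pt(m,uv,z):
    d=np.linalg.inv(m["K"])@np.array([uv[0],uv[1],1.]); d=np.array([d[0],-d[1],-d[2]])
    r=np.asarray(m["rotation"],float); Rm=r if r.shape==(3,3) else R.from_euler("xyz",r).as_matrix()
    d=Rm@d; p=np.asarray(m["position"],float); return p+d*(z-p[2])/d[2]
def blobs(im,lo,hi,amin=15):
    h=cv2.cvtColor(im,cv2.COLOR_BGR2HSV); k=cv2.inRange(h,np.array(lo),np.array(hi))
    c,_=cv2.findContours(k,cv2.RETR_EXTERNAL,cv2.CHAIN_APPROX_NONE)
    o=[]
    for x in c:
        a=cv2.contourArea(x)
        if a>=amin: o.append((a,cv2.minAreaRect(x),x))
    return sorted(o,key=lambda t:-t[0])
def down(yaw): return [np.pi,0,yaw]
E
python3 - <<'E'
from h import *
np.set_printoptions(precision=1,suppress=True)
for n in("top","scene"):
    im=cv2.imread(f"pics/{n}0.png"); m=cam(n)
    for nm,lo,hi,z in(("pink",(0,20,120),(15,120,255),12),("pink2",(165,20,120),(180,120,255),12),("blue",(100,130,60),(125,255,255),12)):
        for a,r,c in blobs(im,lo,hi)[:6]: print(n,nm,a,np.array(r[0]),pt(m,r[0],z)[:2],[pt(m,q,z)[:2].round() for q in cv2.boxPoints(r)] if nm!="blue" else"")
m=cam("top")
print("plate",[pt(m,q,8)[:2] for q in((141,150),(184,151),(181,238),(136,238))])
print("pivot",pt(m,(162,155),50),"knob",pt(m,(92,167),80),"timer",pt(m,(355,220),15),"slide",pt(m,(253,206),30))
m=cam("scene");print("pivot",pt(m,(153,251),50),"knob",pt(m,(101,320),80))
E
```

```text
top pink 16.5 [162.6 177.8] [587.9  76.7] [array([587., 105.]), array([602.,  52.]), array([589.,  48.]), array([573., 101.])]
top pink2 365.5 [299.1 214.7] [ 481.4 -327.3] [array([ 492., -284.]), array([ 517., -355.]), array([ 471., -370.]), array([ 446., -299.])]
top blue 31460.5 [167.5 320.5] [175.   50.3] 
top blue 312.0 [49. 88.] [861.  430.7] 
top blue 31.0 [317.5 208.5] [ 499.9 -381.5] 
top blue 25.5 [262.2 207.2] [ 502.6 -219. ] 
top blue 20.0 [176.2 171.2] [607.8  37.1] 
scene pink 276.0 [296.2 184.2] [ 481.2 -319.7] [array([ 492., -276.]), array([ 519., -354.]), array([ 470., -365.]), array([ 446., -287.])]
scene pink 35.0 [170.3 274.3] [595.2  98. ] [array([627., 127.]), array([597.,  53.]), array([563.,  69.]), array([593., 140.])]
scene blue 6666.0 [323.3 341.8] [216.6  45.1] 
scene blue 58.5 [265.2 207.4] [ 511.8 -197.5] 
scene blue 39.0 [183.5 250. ] [612.9  29. ] 
scene blue 22.5 [300.4 167. ] [ 504.5 -388.9] 
plate [array([672.1, 144.9]), array([669.9,  15.9]), array([410.6,  18.2]), array([409.5, 150.2])]
pivot [649.1  73.3  50. ] knob [607.2 265.1  80. ] timer [ 466.8 -490.4   15. ] slide [ 504.2 -192.    30. ]
pivot [651.8  85.   50. ] knob [608.1 269.2  80. ]
```

```bash
python3 - <<'E'
from h import *
np.set_printoptions(precision=2,suppress=True)
for y in(1.887,-1.255): print(y,solve_ik([481,-325,230],down(y)),solve_ik([516,82,230],down(np.pi/2 if y>0 else -np.pi/2)))
ok=1.887 if solve_ik([481,-325,230],down(1.887)) is not None else -1.255
q=solve_ik([481,-325,230],down(-1.255)); p=solve_ik([481,-325,230],down(1.887))
E
```

```text
1.887 [-0.72  0.38 -0.11  1.08  0.    0.53] [ 0.02  0.28 -0.27  1.03  0.    1.59]
-1.255 [-0.72  0.38 -0.11  1.08  0.   -2.61] [ 0.02  0.28 -0.27  1.03  0.   -1.55]
```

```bash
python3 - <<'E'
from h import *
import pickle
np.set_printoptions(precision=3,suppress=True)
M={}
for nm,p,y in(("car",[500,82,380],np.pi/2),("fl",[481,-325,230],1.887)):
    bot.move_ptp(p,down(y)); bot.dwell(.1); M[nm]=cam("wrist"); im=imaging.capture("wrist"); cv2.imwrite(f"pics/{nm}1.png",im)
    print(nm,M[nm]["position"],bot.get_state()["t"])
pickle.dump(M,open("m.pkl","wb"))
a,b=[cv2.imread(f"pics/{n}1.png") for n in("car","fl")]
cv2.imwrite("pics/both1.png",cv2.resize(np.hstack([a,b]),(800,300)))
E
```

```text
car [499.922 159.711 522.894] 2.2333
fl [ 457.271 -251.144  373.672] 3.9833
```

View pics/car1.png

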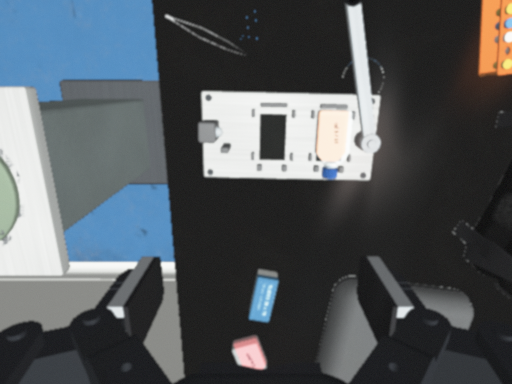

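View pics/fl1.png

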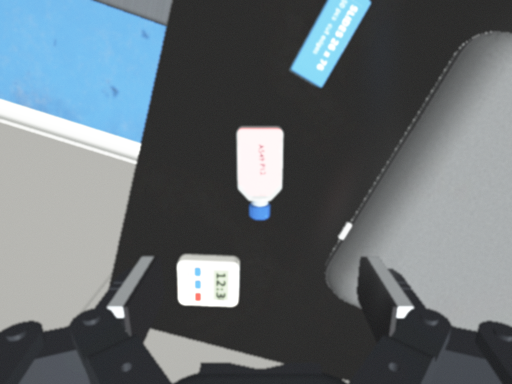

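Carrier view: plate corners are (203,91), (380,95), (371,180) and (204,177), with the empty bay around (272,137), the catch at (208,132), the pivot at (368,143) and the bar going up to (355,5). Flask view: the body spans columns 237–283 and rows 127–200, the cap is at (260,211), and it is well aligned with the fingers.

```bash
python3 - <<'E'
from h import *
import pickle
np.set_printoptions(precision=1,suppress=True)
M=pickle.load(open("m.pkl","rb"))
im=cv2.imread("pics/fl1.png"); m=M["fl"]
hsv=cv2.cvtColor(im,cv2.COLOR_BGR2HSV)
k=((im[...,2]>150)&(hsv[...,1]>12)&(hsv[...,1]<110)); k[:120]=0;k[205:]=0;k[:,:225]=0;k[:,295:]=0
rows=[(r,*np.where(k[r])[0][[0,-1]]) for r in range(122,204) if k[r].sum()>4]
print(rows[0],rows[-1])
L=[];Rr=[]
for r,a,b in rows:
    if 135<=r<=180: L.append(pt(m,(a,r+.5),22)[:2]);Rr.append(pt(m,(b+1,r+.5),22)[:2])
L=np.array(L);Rr=np.array(Rr);mid=(L+Rr)/2
d=np.polyfit(mid[:,1],mid[:,0],1); print("axis slope dx/dy",d,"width",np.linalg.norm(L-Rr,axis=1).mean()*np.cos(np.arctan(d[0])))
for z in(0,25):print("back end z",z,pt(m,(260,rows[0][0]),z)[:2])
c=[b for b in blobs(im,(100,130,60),(125,255,255)) if 200<b[1][0][1]<225 and 240<b[1][0][0]<280][0]
print("cap",c[1],pt(m,c[1][0],16)[:2])
im=cv2.imread("pics/car1.png"); m=M["car"]
g=im.min(2).copy(); k=((g>150)*255).astype(np.uint8); k[:85]=0;k[190:]=0;k[:,:190]=0;k[:,385:]=0
# plate edges: fit lines
def ln(P,ax): P=np.array(P); return np.polyfit(P[:,ax],P[:,1-ax],1)
top=[pt(m,(u,np.where(k[:,u])[0][0]),8)[:2] for u in list(range(215,255))+list(range(295,335))]
bot_=[pt(m,(u,np.where(k[:,u])[0][-1]+1),8)[:2] for u in list(range(215,310))+list(range(345,365))]
lef=[pt(m,(np.where(k[v])[0][0],v+.5),8)[:2] for v in list(range(97,118))+list(range(148,172))]
rig=[pt(m,(np.where(k[v])[0][-1]+1,v+.5),8)[:2] for v in list(range(100,130))+list(range(158,174))]
for n,P,ax in(("top",top,0),("bot",bot_,0),("lef",lef,1),("rig",rig,1)): print(n,ln(P,ax),"med",np.median(np.array(P),0))
b=[x for x in blobs(255-im,(0,0,225),(180,255,255),200)]
kk=((im.max(2)<60)*255).astype(np.uint8)[100:175,225:320]
c,_=cv2.findContours(kk,cv2.RETR_EXTERNAL,2); c=max(c,key=cv2.contourArea); r=cv2.minAreaRect(c); print("hole",r,pt(m,(r[0][0]+225,r[0][1]+100),8)[:2])
print("far cap",[ (x[1][0],pt(m,x[1][0],28)[:2]) for x in blobs(im,(100,130,60),(125,255,255)) if 300<x[1][0][0]<360 and 150<x[1][0][1]<185])
print("pivot",pt(m,(369,143),55)[:2])
cv2.imwrite("pics/crop1.png",cv2.resize(im[85:190,190:390],(800,420),interpolation=cv2.INTER_CUBIC))
E
```

```text
(127, np.int64(241), np.int64(277)) (203, np.int64(252), np.int64(267))
axis slope dx/dy [ -0.4 351.9] width 6.231523655522633
back end z 0 [ 471.6 -292.2]
back end z 25 [ 470.6 -289.5]
cap ((259.5, 212.0), (16.0, 21.0), 90.0) [ 500.3 -381.2]
top [ -0. 160.] med [521.5 150.2]
bot [-0.  29.2] med [519.7  20.5]
lef [  0.  411.3] med [413.   65.8]
rig [  0.  675.3] med [677.  106.8]
hole ((47.28302001953125, 36.49056625366211), (22.413606643676758, 41.96036148071289), 2.4895527362823486) [519.2  86.1]
far cap [((329.3218078613281, 173.2821807861328), array([605.6,  33.8]))]
pivot [652.2  84.2]
```

View pics/crop1.png

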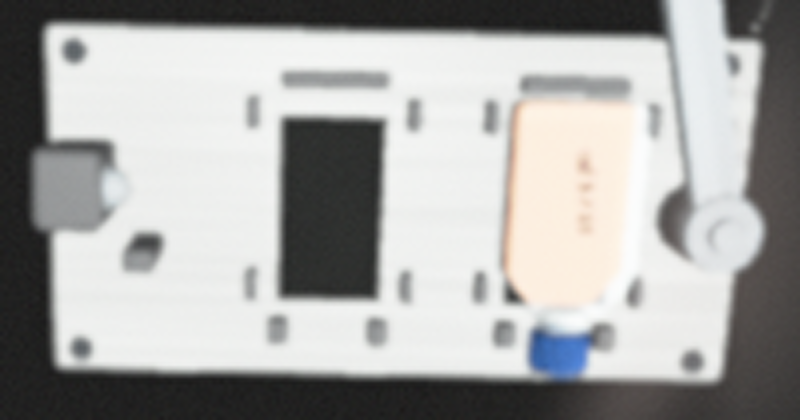

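The crop shows the lugs, the empty bay opening at (332,208), the stop post, the catch block, and the pivot at (725,230). The plate fit is consistent (264 x 130 mm), so I only need to redo the flask edges.

```bash
python3 - <<'E'
from h import *
import pickle
np.set_printoptions(precision=3,suppress=True)
M=pickle.load(open("m.pkl","rb"))
im=cv2.imread("pics/fl1.png"); m=M["fl"]
k=im[...,2]>120; k[:120]=0;k[205:]=0;k[:,:225]=0;k[:,295:]=0
rows=[(r,*np.where(k[r])[0][[0,-1]]) for r in range(122,204) if k[r].sum()>4]
print(rows[0],rows[20],rows[45])
rr=[x for x in rows if 135<=x[0]<=180]
L=np.array([pt(m,(a,r+.5),20)[:2] for r,a,b in rr]);Q=np.array([pt(m,(b+1,r+.5),20)[:2] for r,a,b in rr]);mid=(L+Q)/2
d=np.polyfit(mid[:,1],mid[:,0],1); th=-np.arctan(d[0]); print("yaw",th,"width",np.linalg.norm(L-Q,axis=1).mean())
ya=np.array([-np.sin(th),np.cos(th)])
cap=pt(m,(259.5,212),16)[:2]; cy=cap@ya; back=pt(m,(260,rows[0][0]),12)[:2]@ya
print("along: cap",cy,"back",back,"mid est",cy+53,back-39)
xa=np.array([np.cos(th),np.sin(th)]); s=(mid@xa).mean(); print("cross body",s,"cap",cap@xa)
print("flask_mid",xa*s+ya*((cy+53+back-39)/2))
E
```

```text
(127, np.int64(240), np.int64(278)) (147, np.int64(236), np.int64(283)) (172, np.int64(237), np.int64(282))
yaw 0.3197407875531812 width 49.788000530542355
along: cap -519.1075701272894 back -424.2576469863315 mid est -466.10757012728936 -463.2576469863315
cross body 355.74860557124845 cap 355.1685909044548
flask_mid [ 483.777 -329.312]
```

```bash
python3 - <<'E'
from h import *
np.set_printoptions(precision=3,suppress=True)
p=[483.8,-329.3]; 
bot.move_ptp(p+[90],down(1.8905)); print(bot.movel(p+[2],max_speed=80,threshold=12),bot.get_state()["tcp_pos"])
bot.grip(0.2,30); s=bot.get_state(); print(s["opening"],s["gripper_force"])
bot.movel(p+[110]); 
yaw=-0.018+np.pi/2
bot.move_ptp([520,85.4,120],down(yaw)); bot.dwell(.2)
s=bot.get_state();print(s["t"],s["opening"],s["gripper_force"],s["tcp_pos"],s["contact_force"])
cv2.imwrite("pics/carry.png",imaging.capture("wrist")); import pickle; pickle.dump(cam("wrist"),open("c.pkl","wb"))
E
```

```text
False [ 484.21  -329.644    2.54 ]
0.550377392351448 31.549010574817657
8.9 0.5507783709847683 31.01308912038803 [520.248  84.525 119.926] [-0.781  0.566 -0.544]
```

View pics/carry.png

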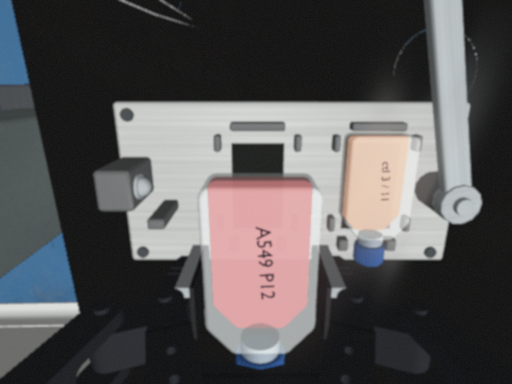

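The flask is held square, back edge at row 178, cap at (260,345), over the empty bay. Next I check both in this same view.

```bash
python3 - <<'E'
from h import *
import pickle
np.set_printoptions(precision=1,suppress=True)
m=pickle.load(open("c.pkl","rb")); im=cv2.imread("pics/carry.png")
f=lambda u,v,z: pt(m,(u,v),z)[:2]
print("back",f(260,178,142),f(260,178,130),"sides",f(200,215,130),f(321,215,130),f(206,320,130),f(316,320,130),"capfront",f(260,366,130))
g=im.min(2)>90
for u in(150,180,200,310): 
    r=np.where(g[:,u])[0]; r=r[(r>85)&(r<275)]; print(u,f(u,r[0],8))
for u in(150,170): r=np.where(g[:,u])[0]; r=r[(r>85)&(r<275)]; print("bot",f(u,r[-1]+1,8))
for v in(112,140,230,250):
    r=np.where(g[v])[0]; r=r[(r>100)]; print("L",f(r[0],v,8), "R",f(r[r<480][-1]+1,v,8))
for n,u,v in(("lug back",257.5,126.5),("sl",217.5,143),("sr",298,143)): print(n,f(u,v,18))
E
```

```text
back [521.5 128.8] [521.5 125.6] sides [495.7 109.8] [547.  108.9] [494.7  56.7] [546.6  55.7] capfront [519.7  28.9]
150 [441.7 152.3]
180 [463.6 151.9]
200 [478.2 151.6]
310 [558.6 150.2]
bot [426.3  22.3]
bot [443.3  22. ]
L [414.2 144.9] R [676.9 140.2]
L [413.4 124.3] R [680.5 119.5]
L [412.3  50.3] R [675.2  45.4]
L [411.5  32. ] R [674.6  27.1]
lug back [519.9 133.6]
sl [490.5 122.3]
sr [549.2 121.2]
```

```bash
python3 - <<'E'
from h import *
import pickle
np.set_printoptions(precision=2,suppress=True)
bot.movel([519.2,81.8,50],down(-0.018+np.pi/2)); print(bot.movel([519.2,81.8,27],max_speed=60,threshold=10)); bot.dwell(.2)
s=bot.get_state();print(s["t"],s["tcp_pos"],s["contact_force"])
pickle.dump(cam("wrist"),open("c2.pkl","wb")); im=imaging.capture("wrist"); cv2.imwrite("pics/low.png",im)
cv2.imwrite("pics/lowz.png",cv2.resize(im[150:384,120:432],(800,600),interpolation=cv2.INTER_CUBIC))
E
```

```text
False
10.3 [519.49  81.83  27.26] [-1.04  0.95 -0.29]
```

View pics/lowz.png

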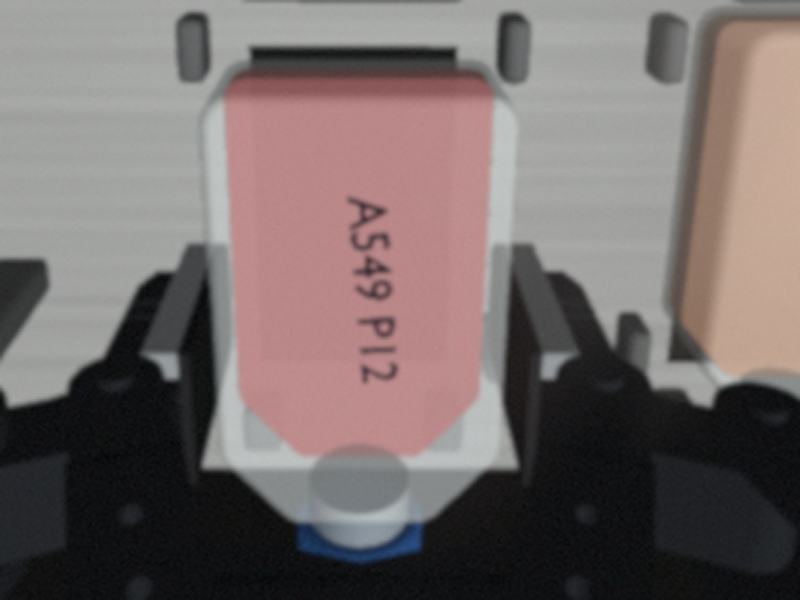

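The zoomed view shows the flask just above the bay. Its back edge is at crop row 62, its sides at columns 203 and 517, the bay's side lugs at (193,48) and (514,48), and the loaded flask's back edge at row 8. I compare these by rays.

```bash
python3 - <<'E'
from h import *
import pickle
np.set_printoptions(precision=1,suppress=True)
m=pickle.load(open("c2.pkl","rb")); s=800/312
print(m["position"])
f=lambda u,v,z: pt(m,(120+u/s,150+v/s),z)[:2]
for z in(46,49.7): print("loose back",z,f(360,62,z),"front shoulder/cap", f(360,556,z-10))
for z in(42,46,49.7): print("sides",f(203,130,z),f(517,130,z),f(220,430,z)[0],f(500,430,z)[0])
for z in(29,33): print("far back",f(770,8,z),"pink",f(770,22,z))
print("pink loose",f(360,73,46))
for u,v in((193,48),(514,48),(667,48)): print("lug",f(u,v,18),f(u,12,18),f(u,82,18))
print("hole back",f(353,47,8))
c1=pickle.load(open("m.pkl","rb"))["car"]; g=lambda u,v,z: pt(c1,(190+u/4,85+v/4),z)[:2]
print("from car1: holes",g(332,118,8),g(330,297,8),"far back",g(575,97,33),"rear lugs",g(336,72,18),g(575,77,18),"caplugs",g(277,318,18),g(376,318,18),"sidelugs",g(253,111,18),g(414,113,18),g(251,283,18),g(405,286,18))
E
```

```text
[521.  158.7 170.4]
loose back 46 [520.9 126.6] front shoulder/cap [519.2  24.3]
loose back 49.7 [520.9 127.5] front shoulder/cap [519.3  28. ]
sides [496. 115.] [545.4 114.1] 494.9727240941594 544.5706269775092
sides [496.8 116.3] [544.6 115.5] 495.7842542737091 543.8371828896621
sides [497.5 117.6] [543.9 116.8] 496.5349196897926 543.1587471084035
far back [588.9 130.3] pink [589.2 127.9]
far back [587.  131.1] pink [587.3 128.8]
pink loose [520.8 124.9]
lug [490.6 122.5] [491.1 129.1] [490.2 116.1]
lug [548.7 121.5] [548.5 128.1] [549.  115.1]
lug [576.5 121. ] [575.9 127.6] [577.1 114.6]
hole back [519.5 119.8]
from car1: holes [519.8 118.8] [520.   50.9] far back [604.6 128.3] rear lugs [520.6 135.9] [607.3 134.4] caplugs [499.4  44.8] [537.4  44.9] sidelugs [490.5 122. ] [549.3 121.5] [489.5  58.3] [548.1  57.3]
```

The lugs put the bay centre near (519.2, 89.9) in the camera frame, and the flask is at about (520.3, 87.5). I shift by (-1.1, +2.7) and lower with force watch.

```bash
python3 - <<'E'
from h import *
import pickle
np.set_printoptions(precision=2,suppress=True)
bot.movel([518.2,84.5,27],max_speed=30); print(bot.movel([518.2,84.5,10],max_speed=25,threshold=5)); 
s=bot.get_state();print(s["t"],s["tcp_pos"],s["contact_force"])
bot.dwell(.2); pickle.dump(cam("wrist"),open("c3.pkl","wb")); im=imaging.capture("wrist"); cv2.imwrite("pics/seat.png",im)
cv2.imwrite("pics/seatz.png",cv2.resize(im[120:354,120:432],(800,600),interpolation=cv2.INTER_CUBIC))
E
```

```text
True
11.2417 [517.81  84.45  10.47] [-0.93  1.35  4.82]
```

View pics/seatz.png

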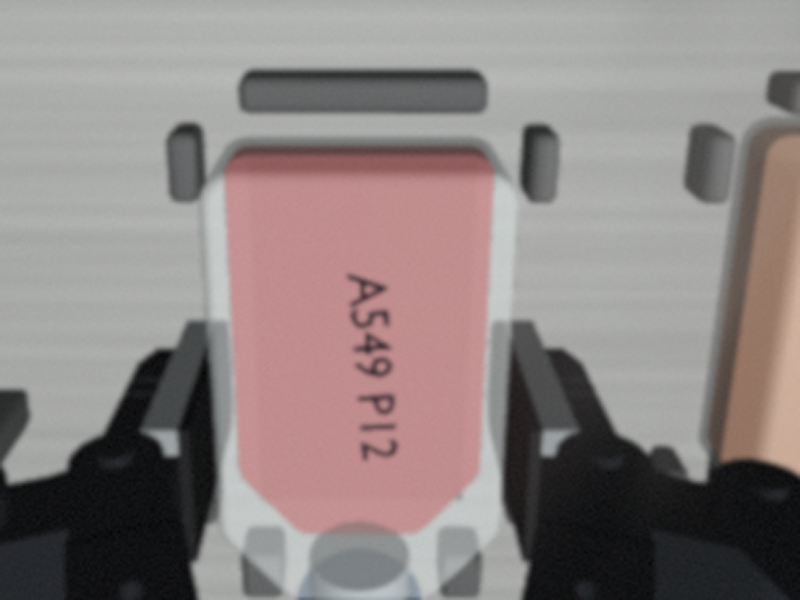

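The flask stopped at z 10.47, exactly the seated height. It sits between the side lugs (flask columns 205–515, lugs 203/524), clear of the rear lug (row 112 against 138). Release, rise, check from above, then measure the bar angle.

```bash
python3 - <<'E'
from h import *
import pickle
np.set_printoptions(precision=2,suppress=True)
bot.grip(0.72,30); s=bot.get_state(); print(s["opening"],s["contact_force"])
bot.movel([518,84.5,150],max_speed=120)
bot.move_ptp([560,110,330],down(1.8)); bot.dwell(.15)
m=cam("wrist"); pickle.dump(m,open("c4.pkl","wb")); im=imaging.capture("wrist"); cv2.imwrite("pics/rel.png",im); print(bot.get_state()["t"])
E
```

```text
0.7196936775257146 [-0.1  -0.01 -0.04]
14.075
```

View pics/rel.png

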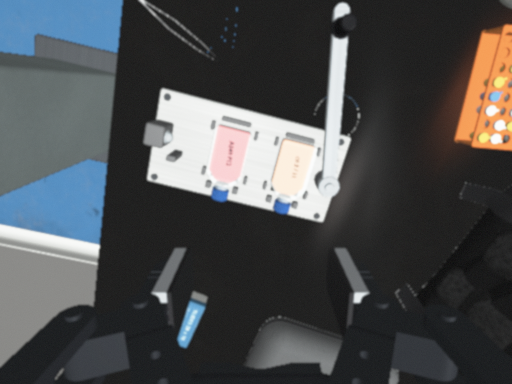

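The loose flask now lies beside the loaded one, parallel, caps at (220,194) and (283,206). The knob is at about (344,25) and the pivot at (328,186). I pinch the knob to centre it, loosen to a cage, and follow the arc.

```bash
cat > k.py <<'E'
from h import *
YC=-0.018
def knob(piv,q): a=np.pi-q+YC; return piv+188*np.array([np.cos(a),np.sin(a)])
def yaw(q): return np.pi-q+YC
E
python3 - <<'E'
from k import *
import pickle
np.set_printoptions(precision=2,suppress=True)
m=pickle.load(open("c4.pkl","rb"))
P=pt(m,(328.5,186),55)[:2]; K=pt(m,(345.5,22),86)[:2]; N=pt(m,(343,4),45)[:2]; K2=pt(m,(344,31),62)[:2]
print(P,K,K2,N,np.linalg.norm(K-P),np.linalg.norm(N-P))
v=N-P; q=np.pi+YC-np.arctan2(v[1],v[0]); v=K-P; q2=np.pi+YC-np.arctan2(v[1],v[0]); print(q,q2)
qq=(q+q2)/2; k=knob(P,qq); print("k",k)
bot.grip(1.0,20); bot.move_ptp([k[0],k[1],140],down(yaw(qq))); print(bot.movel([k[0],k[1],60],max_speed=80,threshold=8))
s=bot.get_state(); print(s["t"],s["tcp_pos"],s["contact_force"])
bot.grip(0.05,20); s=bot.get_state(); print(s["t"],s["opening"],s["gripper_force"],s["contact_force"])
np.save("pq.npy",[P[0],P[1],qq])
E
```

```text
[654.27  84.94] [612.09 265.32] [617.59 261.42] [611.31 290.72] 185.23885691226758 210.21148559489995
1.3470057505986646 1.323110877614354
k [613.65 268.5 ]
False
16.5833 [614.17 268.68  60.65] [ 0.42 -0.   -0.09]
17.2083 0.1961739129630187 21.317941127344966 [-0.57 -0.39  0.82]
```

```bash
python3 - <<'E'
from k import *
np.set_printoptions(precision=2,suppress=True)
x,y,q0=np.load("pq.npy"); P=np.array([x,y])
bot.grip(0.26,20)
for q in np.linspace(q0,0.16,9)[1:]:
    k=knob(P,q); hit=bot.movel([k[0],k[1],60.5],down(yaw(q)),max_speed=90,threshold=10)
    s=bot.get_state(); print(round(q,2),hit,s["tcp_pos"],s["contact_force"],round(s["t"],1))
    if hit: break
cv2.imwrite("pics/arc.png",imaging.capture("wrist"))
E
```

```text
1.19 False [587.59 260.68  60.73] [0.5  1.07 0.52] 17.9
1.04 False [563.18 249.14  60.76] [ 0.78 -0.08  0.32] 18.4
0.89 False [540.29 233.98  60.76] [ 1.19  0.35 -0.42] 18.8
0.75 False [519.73 215.6   60.75] [ 0.26 -0.22  0.36] 19.3
0.6 False [502.08 194.42  60.75] [-1.01  0.3   0.1 ] 19.7
0.45 False [487.66 170.85  60.71] [-0.45  0.6   0.11] 20.2
0.31 False [476.82 145.41  60.66] [ 0.74 -0.15 -0.26] 20.6
0.16 False [469.81 118.76  60.62] [ 0.07 -0.23  0.32] 21.1
```

```bash
python3 - <<'E'
from k import *
np.set_printoptions(precision=2,suppress=True)
x,y,q0=np.load("pq.npy"); P=np.array([x,y])
for q in(0.10,0.06,0.03,0.0,-0.015,-0.03,-.045,-.06):
    k=knob(P,q); hit=bot.movel([k[0],k[1],60.5],down(yaw(max(q,0))),max_speed=40,threshold=14)
    s=bot.get_state(); print(q,hit,s["tcp_pos"],s["contact_force"],round(s["t"],1))
    if hit: break
E
```

```text
0.1 False [467.75 107.38  60.52] [ 0.2   0.71 -0.52] 21.6
0.06 False [467.11 100.41  60.64] [0.93 3.03 0.06] 21.9
0.03 False [466.51  92.31  60.47] [ 0.16 -4.51  1.11] 22.2
0.0 False [466.18  88.57  60.45] [ 0.15 -0.16 -0.  ] 22.5
-0.015 False [466.2   85.85  60.48] [-0.33  1.57 -1.1 ] 22.8
-0.03 False [466.19  85.5   60.48] [-0.57  9.21 -1.22] 23.0
-0.045 False [466.18  85.23  60.43] [-0.32 18.57 -1.99] 23.3
-0.06 False [466.22  84.97  60.44] [ 0.29 25.88 -2.12] 23.5
```

Resistance rose, it snapped over (force flipped to -4.5 N), then a hard stop: the bar is shut. I centre the fingers, open, rise away, and verify.

```bash
python3 - <<'E'
from k import *
np.set_printoptions(precision=2,suppress=True)
x,y,q0=np.load("pq.npy"); P=np.array([x,y]); k=knob(P,0)
bot.movel([k[0],k[1]-.5,60.5],max_speed=20); bot.grip(0.4,20); s=bot.get_state(); print(s["contact_force"])
bot.movel([k[0],k[1]-.5,130],max_speed=100); bot.move_ptp([500,82,330],down(np.pi/2)); bot.dwell(.2)
cv2.imwrite("pics/fin.png",imaging.capture("wrist")); s=bot.get_state(); print(s["t"],s["contact_force"])
E
```

```text
[-1.35  1.23 -0.68]
26.9417 [-0.65 -0.05  0.95]
```

View pics/fin.png

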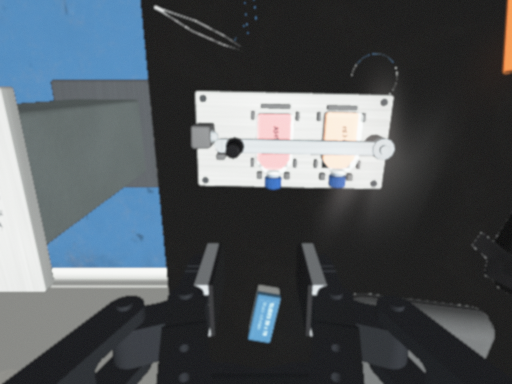

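The bar lies across both flasks from the pivot (383,149) to the catch (210,140), with the knob at (234,148). Both caps point the same way and the slide box is in place.

```bash
python3 -c "
from bench import bot
print(bot.sign_off())"
```

```text
the job is handed in; nothing more can be done
None
```

The loose flask lies flat in the empty bay, cap the same way as its neighbour, and the keeper bar is past its click and shut in its catch; handed in at about 27 s, with nothing else seen disturbed (the timer was out of the final picture).

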